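# Close the board jig and hold its guide rod through both bushings

### The job

Close the phone-board jig: set the loose blue lid gently onto the jig's rim so that it sits fully down and level, with the lid's brass bushing over the jig's brass bushing, and let go of it. Then take the steel guide rod from its wooden stand and thread it from above, first through the lid's bushing and then through the jig's, until its tip sticks out clearly below the lower bushing without touching the table, and finish while still holding the rod there, upright and still. Leave the phone, the screwdriver and the yellow dish alone.

Things in the scene. Friction and masses are not known exactly. Their poses are not given: they have to be found in the camera images.
- jig: Fixed open aluminium tray, green circuit board inside. Outer 90 (x) x 130 mm (y), 70 mm high; walls 8 mm, so the opening is 74 x 114 mm; the rim's inner edge is chamfered 4 mm. Origin: centre of the underside, on the table; z up. Brass bushing block outside its -y end. The seated lid's axes match the jig's (same way round) and its origin is 62 mm above the jig's.
- jig_bush (a point): Top centre of the jig's bushing bore, 83 mm from the jig's origin along the jig's -y, 50 mm above the table. The fixed brass block measures 36 x 36 mm and is 16 mm high (from 34 to 50 mm above the table); the vertical through bore is 15 mm across. Below the block is free air down to the table.
- lid: Loose blue lid, about 0.25 kg, right way up on the table. Origin: centre of the underside of its black plug; z up. Upwards: plug 69 (x) x 109 (y) mm, 0 to 8 mm; plate 90 x 130 mm, 8 to 14 mm; at the middle a black bar handle 20 (x) x 60 mm (y), 14 to 46 mm. Brass bushing block at the -y end. Seated, the plate rests on the rim and the plug hangs inside it, 2.5 mm play each side.
- lid_bush (a point): Top centre of the lid's bushing bore (15 mm across, through), 83 mm from the lid's origin along its -y and 28 mm above it. Brass block 36 x 36 mm, 8 to 28 mm above the lid's origin. With the lid seated this point is 90 mm above the table, right over the jig's bushing, with 20 mm of air between the two blocks.
- rod: Loose straight steel guide rod, about 0.13 kg, 12 mm in diameter and 150 mm long, without any head or shoulder; its top 50 mm carries a red band of the same diameter. It stands upright in the wooden stand. Origin: centre of its lower end; z runs up along the rod to the red end. The lowest 8 mm taper to 6 mm across.
- rod_tip (a point): Centre of the rod's lower (tapered) end, same place as the rod's origin.
- rod_stand: Fixed dark wooden block 70 x 70 mm, 50 mm high, with an upright socket 13.5 mm across and 40 mm deep in its top centre, where the rod starts (its tip 10 mm above the table, its top 160 mm above the table). Origin: centre of the underside.
- phone: Black phone 72 x 146 x 8 mm lying on the table; leave it alone. Origin: centre of the underside.
- screwdriver: Screwdriver with blue handle, 150 mm long, lying on the table; leave it alone. Origin: on the underside, near its middle.
- dish: Yellow open parts dish 70 x 90 mm, 22 mm high; leave it alone. Origin: centre of the underside.
Mind the look-alikes: they are no part of the job. What is meant by the lid is not purple, and is the larger of those in its own colour.

How it is judged:
On the way:
1. The lid is seated level on the jig's rim, bushing over bushing, and let go, before the rod goes in (z of lid in the frame of jig between 0.059 and 0.0645 m and angle between lid's own z axis and vertical below 0.03 rad and horizontal distance between lid_bush and jig_bush below 0.005 m and contact force between the fingers and lid below 0.3 N and horizontal distance between rod_tip and jig_bush above 0.03 m), for 0.2 s.
At the end, for the whole second after the job is handed in: Lid seated on the rim (height within 3 mm, tilt under 0.03 rad, bushings within 5 mm of in line), untouched by the fingers; rod through both bushings, gripped, still, upright within 0.08 rad, its tip 2 to 31 mm above the table (lower block ends at 34 mm) and within 6 mm of the bore axis (z of lid in the frame of jig between 0.059 and 0.0645 m and angle between lid's own z axis and vertical below 0.03 rad and horizontal distance between lid_bush and jig_bush below 0.005 m and contact force between the fingers and lid below 0.3 N and horizontal distance between rod_tip and jig_bush below 0.006 m and height (world z) of rod_tip between 0.002 and 0.031 m and angle between rod's own z axis and vertical below 0.08 rad and contact force between the fingers and rod above 1 N and contact force between rod and table below 0.1 N and linear speed of each of rod, lid below 0.02 m/s); the arm keeps its last pose, push and grip.
It fails at once if The lid is dropped onto the jig (let go over it more than 13 mm above its seat) (horizontal distance between lid and jig below 0.04 m and z of lid in the frame of jig above 0.075 m and contact force between the fingers and lid below 0.2 N).
It fails at once if The lid is banged or forced onto the jig (more than 60 N) (contact force between lid and jig above 60 N).
It fails at once if The phone is moved more than 2 cm (distance of phone from where it was at the start of the episode above 0.02 m).
It fails at once if The screwdriver is moved more than 2 cm (distance of screwdriver from where it was at the start of the episode above 0.02 m).
It fails at once if The dish is moved more than 2 cm (distance of dish from where it was at the start of the episode above 0.02 m).
It also fails if it takes over 64 s, if anything falls off the work surface, if the arm or the gripper's body presses on something with over 40 N, if the wrist force passes 120 N, or if a joint passes its speed limit or range.

### The arm

A 6-joint arm with a two-finger parallel gripper is mounted at the origin on the work surface. World frame = base frame: x ahead of the robot, y to its left, z up, the work surface at z = 0. Lengths are in m, angles in rad, forces in N, time in s.
With the tool pointing down it reaches from about 0.325 to 0.925 m from the base axis. Payload 3.1 kg.
Tool frame: the origin (TCP) lies midway between the tips of the shut fingers; the grasp point (between the pads) lies behind it (grip_point_offset is the z of the grasp point in the tool frame, in m); z points along the fingers, y is the line along which they close (so a half turn about z gives the same grasp; the last joint's range is limited). The gripper opens to 85 mm and grips with 20 to 120 N. Pads are 22 mm wide; open, the fingers measure 114 mm over their backs; the gripper's body (76 mm by 85 mm) begins 54 mm behind the grasp point. The pads swing forward as they close: fully open they stand 13 mm farther back than shut.
Start: joints at [-1.241, 0.217, 1.613, -0, 1.311, -0.112], TCP at [0.267, -0.565, 0.231] pointing down, gripper open.
Joint ranges: [-2.75, 2.75], [-0.78, 2.1], [0.31, 2.55], [-1.13, 4.27], [0.13, 2.63], [-2.58, 2.58]. Speed limits (rad/s): [2.79, 2.79, 3.14, 3.14, 3.14, 3.14].

### API

Orientations are given as a 3x3 rotation matrix whose columns are the frame's x, y, z axes.
In Python, from cell import get_obs, capture, camera_model, close_job, grip_point_offset gives the robot as it stands. The module is installed in compiled form; this text tells all that it offers.
- The arm moves only by the shell command python3 -m crank 'ROWS'. ROWS is JSON, a list of rows, each an object with "claw": the opening, from 0 (shut) to 1 (fully open); "linear": the shift along the tool's x, y, z in m, a list of three; "spin": the turn about the tool's z in rad. A call has 1 to 12 rows; each row shifts and turns the commanded pose from where the row before left it, along the tool's axes as they then stand; what a row does not reach is not made up. A row lasts 1/8 s, in which the tool goes at most 62.5 mm and 10.7 degrees, less where a joint would pass 70% of its speed; a pose out of reach is approached as far as the arm can. A call is refused whole if a number of a shift passes 0.0625 or a number of a turn 0.188, either way. A call with a gripper value outside its range is refused whole. The fingers move at their own pace and stop on an object; the grip force is fixed at half the most. Time passes only in rows, so rows that do not move let the fingers close. It gives the time, the measured TCP pose, the force, the opening and the grip force at its end, in the units of the state.
- get_obs(): the state, without advancing time (a new reading comes with each control period).
- capture(name): name is "scene" or "top" or "wrist"; returns (picture, depth): 384x512x3 uint8, blue, green, red; 384x512 float32, m along the optical axis (not along the pixel's ray), 0 where there is no reading.
- camera_model(name): a dict with "K" (3x3 intrinsics, pixels), "view" (4x4, takes a point from world to camera coordinates). Camera axes: x right, y up, looking along -z (the intrinsics and any distortion apply to the point x, -y, -z); pixel columns grow to the right and rows downward; lengths in m; the calibration is good to about 2 mm. A picture is of the moment at which its call begins: read the wrist's pose just before it. camera_model takes no time and is no camera call; for the wrist camera it gives the pose at the moment of the call.
- close_job(): hands the job in; it is judged then, once.
The state is a dict: "time": time; "joint_positions": joint angles; "joint_vel": joint speeds; "effort": joint torques, N m; "tcp_pos": TCP position; "ee_rot": TCP orientation; "contact_force": force on the tool from outside, world axes, zero at the start; "moment": the same for the moment, N m; "grip_width": finger opening in m; "grasp_force": force on a finger pad.
Only numpy, scipy, OpenCV 4.12 (cv2) and the standard library are available. Lean on these libraries where they do the work, as an engineer would, in place of code of your own. Each camera call takes 0.05 s, during which the arm holds its last target. There are 200 camera calls.

## Working session

There is one attempt and no reset: what is moved stays moved. The work goes in short steps, Python scripts to look and compute and a shell command to move; the robot and the scene stay as the last step left them, time stands still between calls to the robot, and variables do not carry over. Pictures are saved under pics/ and viewed, at most 12 in all, crops included, and the job is handed in when it is done.

```bash
mkdir -p pics
python3 - <<'E'
from cell import *
import cv2,numpy as np
o=get_obs();print(o['time'],o['tcp_pos'],o['ee_rot'],o['grip_width'],grip_point_offset)
for n in("scene","top"):
    p,d=capture(n);cv2.imwrite(f"pics/{n}0.png",p);np.save(f"pics/{n}0.npy",d)
    m=camera_model(n);print(n,m)
E
```

```text
0.0 [ 0.26697397 -0.56421616  0.22997004] [[ 9.03989244e-01  4.27554464e-01 -7.92138057e-04]
 [ 4.27555128e-01 -9.03986483e-01  2.24729786e-03]
 [ 2.44760136e-04 -2.37021578e-03 -9.99997161e-01]] 0.08543083062980346 -0.0187
scene {'K': array([[373.66502486,   0.        , 259.86328382],
       [  0.        , 373.66502486, 192.0763353 ],
       [  0.        ,   0.        ,   1.        ]]), 'view': array([[ 0.17061104,  0.98526151,  0.01231368, -0.02597387],
       [-0.63583517,  0.10053927,  0.76524865,  0.28098545],
       [ 0.75273203, -0.13838933,  0.64361703, -1.48405036],
       [ 0.        ,  0.        ,  0.        ,  1.        ]])}
top {'K': array([[358.61102597,   0.        , 255.72061446],
       [  0.        , 358.61102597, 190.63873882],
       [  0.        ,   0.        ,   1.        ]]), 'view': array([[-0.01859408, -0.99982099,  0.00350117, -0.0316808 ],
       [ 0.97983244, -0.0175253 ,  0.19905087, -0.51343266],
       [-0.19895388,  0.00713173,  0.9799829 , -0.8793628 ],
       [ 0.        ,  0.        ,  0.        ,  1.        ]])}
```

View pics/top0.png

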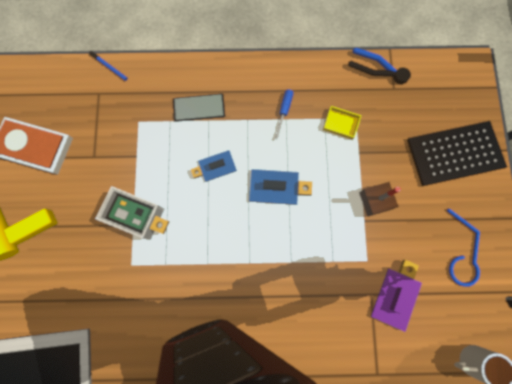

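View pics/scene0.png

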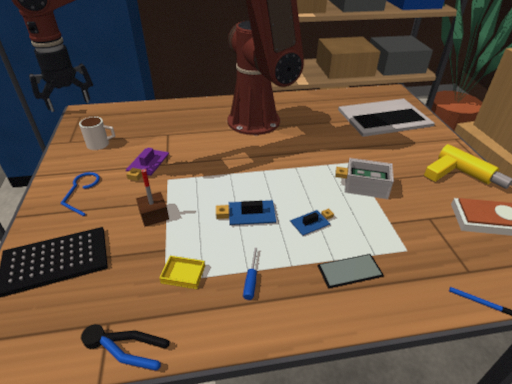

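The top view shows the blue candidates: large lid at (274,187) with bushing at (305,188), and a small blue look-alike at (216,165). The purple one is at (397,298). I choose the large blue one. The jig is at (128,213) with its bushing at (159,226), and the stand is at (380,198) with the red rod.

```bash
cat > h.py <<'E'
from cell import *
import cv2,numpy as np
def cast(m,uv,z):
    uv=np.atleast_2d(uv).astype(float);K=m['K'];V=m['view'];R=V[:3,:3];t=V[:3,3]
    d=np.c_[(uv[:,0]-K[0,2])/K[0,0],-(uv[:,1]-K[1,2])/K[1,1],-np.ones(len(uv))]@R
    c=-R.T@t
    return c+d*((z-c[2])/d[:,2])[:,None]
def cloud(m,dep,mask):
    v,u=np.nonzero((mask>0)&(dep>0));z=dep[v,u];K=m['K'];V=m['view']
    p=np.c_[(u-K[0,2])/K[0,0]*z,-(v-K[1,2])/K[1,1]*z,-z]
    return (p-V[:3,3])@V[:3,:3]
def proj(m,p):
    q=m['view'][:3,:3]@np.asarray(p,float)+m['view'][:3,3];return m['K'][0,0]*q[0]/-q[2]+m['K'][0,2],m['K'][1,1]*q[1]/q[2]+m['K'][1,2]
def blobs(mask,amin):
    c,_=cv2.findContours(mask.astype(np.uint8),cv2.RETR_EXTERNAL,cv2.CHAIN_APPROX_NONE)
    return [k for k in c if cv2.contourArea(k)>=amin]
def hsv(p,lo,hi): return cv2.inRange(cv2.cvtColor(p,cv2.COLOR_BGR2HSV),lo,hi)
E
python3 - <<'E'
from h import *
p=cv2.imread('pics/top0.png');d=np.load('pics/top0.npy');m=camera_model('top')
for nm,lo,hi,z,a in(("blue",(98,120,40),(115,255,255),.014,150),("brass",(12,120,130),(24,255,255),.03,40),("red",(0,150,90),(6,255,255),.12,5),("greenpcb",(45,60,40),(90,255,255),.02,100)):
    for c in blobs(hsv(p,lo,hi),a):
        mm=np.zeros(p.shape[:2],np.uint8);cv2.drawContours(mm,[c],-1,255,-1)
        r=cv2.minAreaRect(c);b=cv2.boxPoints(r)
        w=cast(m,b,z);print(nm,np.round(r[0],1),np.round(r[1],1),"xy",w.mean(0)[:2].round(4),"sides",np.linalg.norm(w[1]-w[0]).round(4),np.linalg.norm(w[2]-w[1]).round(4), 'cloudz',np.percentile(cloud(m,d,mm)[:,2],[10,50,90]).round(3))
crop=p[140:250,80:430];cv2.imwrite('pics/c1.png',cv2.resize(crop,None,fx=2.28,fy=2.28,interpolation=cv2.INTER_CUBIC))
E
```

```text
blue [463.9 247.3] [75.6 29.3] xy [ 0.3609 -0.5849] sides 0.079 0.1972 cloudz [0.01  0.012 0.014]
blue [273.5 186.6] [45.1 29.8] xy [ 0.531  -0.0898] sides 0.0826 0.1232 cloudz [0.013 0.016 0.046]
blue [217.1 165.6] [19.6 30.7] xy [0.5924 0.0633] sides 0.0843 0.056 cloudz [0.01  0.012 0.033]
blue [375.3  58.4] [46.5  7.7] xy [ 0.9091 -0.3982] sides 0.0253 0.1356 cloudz [0.019 0.024 0.027]
brass [106.3 371.2] [15.2 31.1] xy [0.0801 0.3268] sides 0.0747 0.0343 cloudz [-0.001  0.001  0.003]
brass [149. 326.] [ 6. 66.] xy [0.1813 0.2283] sides 0.1629 0.014 cloudz [-0.001  0.001  0.004]
brass [158.8 224.7] [14.1 14.4] xy [0.4313 0.213 ] sides 0.0369 0.0376 cloudz [0.036 0.051 0.053]
brass [304.5 188. ] [12. 11.] xy [ 0.5221 -0.1712] sides 0.0294 0.0327 cloudz [0.007 0.029 0.032]
brass [196.1 171.8] [7.9 7.9] xy [0.5717 0.1179] sides 0.0211 0.0221 cloudz [0.007 0.02  0.023]
brass [255.5 215.5] [511. 335.] xy [ 0.4924 -0.0419] sides 0.8979 1.4776 cloudz [-0.001  0.002  0.004]
red [392. 192.] [3.6 8. ] xy [ 0.4897 -0.3679] sides 0.0201 0.0085 cloudz [0.122 0.14  0.159]
greenpcb [128.9 212.7] [36.9 23.8] xy [0.4659 0.2958] sides 0.0623 0.1007 cloudz [0.041 0.044 0.047]
```

View pics/c1.png

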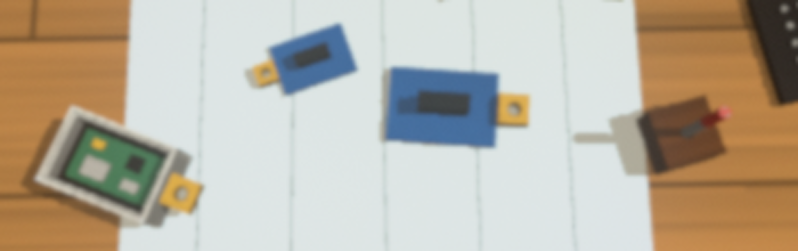

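The crop confirms the choice: the large blue lid with its black handle and brass bushing facing right (-y). The small blue plate has its bushing on the left. Moving above the lid.

```bash
python3 -m crank '[{"claw":1,"linear":[0.049,-0.035,-0.005],"spin":0},{"claw":1,"linear":[0.049,-0.035,-0.005],"spin":0},{"claw":1,"linear":[0.049,-0.035,-0.005],"spin":0},{"claw":1,"linear":[0.049,-0.035,-0.005],"spin":0},{"claw":1,"linear":[0.049,-0.035,-0.005],"spin":0},{"claw":1,"linear":[0.049,-0.035,-0.005],"spin":0},{"claw":1,"linear":[0.049,-0.035,-0.005],"spin":0},{"claw":1,"linear":[0.049,-0.035,-0.005],"spin":0},{"claw":1,"linear":[0.049,-0.035,-0.005],"spin":0}]'
python3 -m crank '[{"claw":1,"linear":[0,0,0],"spin":-0.171},{"claw":1,"linear":[0,0,0],"spin":-0.171},{"claw":1,"linear":[0,0,0],"spin":-0.171},{"claw":1,"linear":[0,0,0],"spin":-0.171},{"claw":1,"linear":[0,0,0],"spin":-0.171},{"claw":1,"linear":[0,0,0],"spin":-0.171},{"claw":1,"linear":[0,0,0],"spin":0},{"claw":1,"linear":[0,0,0],"spin":0}]'
cat >> h.py <<'E'
def look(name):
    m=camera_model('wrist');o=get_obs();p,d=capture('wrist');cv2.imwrite(f'pics/{name}.png',p);np.savez(f'pics/{name}.npz',d=d,K=m['K'],view=m['view'],tcp=o['tcp_pos'],R=o['ee_rot'])
    print('t',o['time'],'tcp',o['tcp_pos'].round(4),'yaw_y',np.degrees(np.arctan2(o['ee_rot'][1,1],o['ee_rot'][0,1])).round(2),'tilt',o['ee_rot'][:2,2].round(4),'F',np.round(o['contact_force'],2),'w',o['grip_width'],'cam',(-m['view'][:3,:3].T@m['view'][:3,3]).round(3))
    return p,d,m,o
E
python3 -c "
from h import *
look('w1')"
```

```text
time: 1.23
tcp_pos: [0.5316, -0.0898, 0.2761]
ee_rot: [[0.904, 0.428, -0.0], [0.428, -0.904, -0.0], [-0.0, -0.0, -1.0]]
contact_force: [1.5, -0.4, 0.9]
grip_width: 0.0852
grasp_force: 0.0
time: 2.22
tcp_pos: [0.531, -0.0916, 0.276]
ee_rot: [[0.105, 0.994, -0.001], [0.994, -0.105, 0.0], [0.0, -0.001, -1.0]]
contact_force: [0.7, -0.1, -0.3]
grip_width: 0.0854
grasp_force: 0.0
t 2.225 tcp [ 0.531  -0.0916  0.276 ] yaw_y -6.04 tilt [-0.0006  0.0002] F [ 0.68 -0.06 -0.3 ] w 0.08544700471625548 cam [ 0.539 -0.013  0.417]
```

View pics/w1.png

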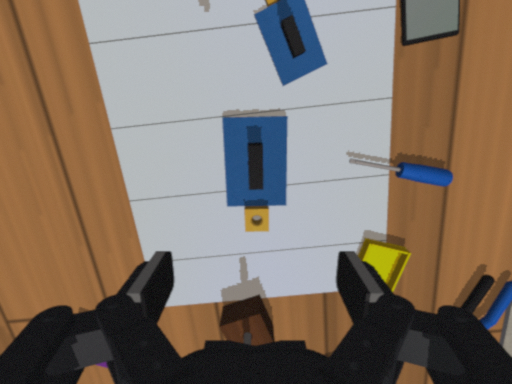

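The wrist view shows the lid plate at about (255,160), its handle at (256,165) and its bushing at (257,219). The small blue look-alike is at (290,40). Measuring.

Run:
```python
from h import *
z=np.load('pics/w1.npz');p=cv2.imread('pics/w1.png');m=dict(K=z['K'],view=z['view'])
b=[c for c in blobs(hsv(p,(98,120,40),(115,255,255)),3000)];
for c in b:
    w=cast(m,cv2.convexHull(c)[:,0],.014)[:,:2].astype(np.float32);r=cv2.minAreaRect(w*1000)
    print('plate',np.round(cv2.boxPoints(r),1).tolist(),np.round(r,1) if 0 else r)
for c in blobs(hsv(p,(12,120,130),(26,255,255)),200):
    w=cast(m,c[:,0],.028)[:,:2].astype(np.float32);r=cv2.minAreaRect(w*1000)
    if max(r[1])<60: print('brass',cv2.minAreaRect(c)[0],r)
g=cv2.inRange(p,(0,0,0),(60,60,60))
for c in blobs(g,200):
    x,y,w_,h=cv2.boundingRect(c)
    if y<250 and w_<60:
        w=cast(m,c[:,0],.046)[:,:2].astype(np.float32);print('dark',(x,y,w_,h),cv2.minAreaRect(w*1000))
```

```text
plate [[482.6000061035156, -148.1999969482422], [569.0, -155.60000610351562], [580.0, -28.5], [493.5, -21.0]] ((531.2720336914062, -88.33751678466797), (127.66068267822266, 86.78715515136719), 85.09500122070312)
plate [[549.5, 97.19999694824219], [578.7000122070312, 12.300000190734863], [636.5, 32.20000076293945], [607.2999877929688, 117.0999984741211]] ((593.0062255859375, 64.672119140625), (61.184547424316406, 89.79698944091797), 18.96208953857422)
brass (409.5094909667969, 375.2170104980469) ((769.7747802734375, -497.74822998046875), (47.674015045166016, 35.81850051879883), 79.71929931640625)
brass (256.0, 219.5) ((523.8260498046875, -170.2226104736328), (33.53164291381836, 32.83760452270508), 83.96870422363281)
dark (248, 142, 15, 47) ((531.46435546875, -85.9290542602539), (62.157432556152344, 17.794767379760742), 85.74176025390625)
dark (281, 16, 24, 42) ((590.3289184570312, 61.3572998046875), (16.185468673706055, 41.28682327270508), 19.174821853637695)
dark (401, 0, 58, 46) ((747.6962890625, 63.92200469970703), (64.65081787109375, 46.491634368896484), 4.686163425445557)
```

```bash
python3 -m crank '[{"claw":1,"linear":[0,0,0.05],"spin":-0.02},{"claw":1,"linear":[0,0,0.05],"spin":0},{"claw":1,"linear":[0,0,0.05],"spin":0},{"claw":1,"linear":[0,0,0.05],"spin":0},{"claw":1,"linear":[0,0,0.036],"spin":0},{"claw":1,"linear":[0,0,0.02],"spin":0},{"claw":1,"linear":[0,0,0],"spin":0},{"claw":0,"linear":[0,0,0],"spin":0},{"claw":0,"linear":[0,0,0],"spin":0},{"claw":0,"linear":[0,0,0],"spin":0},{"claw":0,"linear":[0,0,0],"spin":0},{"claw":0,"linear":[0,0,0],"spin":0}]'
python3 -m crank '[{"claw":0,"linear":[0,0,0],"spin":0},{"claw":0,"linear":[0,0,0],"spin":0},{"claw":0,"linear":[0,0,-0.02],"spin":0},{"claw":0,"linear":[0,0,-0.05],"spin":0},{"claw":0,"linear":[0,0,-0.05],"spin":0},{"claw":0,"linear":[0,0,-0.05],"spin":0},{"claw":0,"linear":[0,0,-0.05],"spin":0},{"claw":0,"linear":[0,0,0],"spin":0},{"claw":0,"linear":[0,0,0],"spin":0}]'
python3 -c "
from h import *
look('w2')
p,d=capture('top');m=camera_model('top')
for c in blobs(hsv(p,(12,120,130),(24,255,255)),60):
    r=cv2.minAreaRect(c)
    if max(r[1])<30: print(r, cv2.minAreaRect((1000*cast(m,c[:,0],.05)[:,:2]).astype(np.float32)))
"
```

```text
time: 3.78
tcp_pos: [0.5322, -0.092, 0.0214]
ee_rot: [[0.083, 0.997, 0.002], [0.997, -0.083, -0.001], [-0.0, 0.002, -1.0]]
contact_force: [-0.2, 0.1, 4.7]
grip_width: 0.0192
grasp_force: 61.3
time: 4.9
tcp_pos: [0.5298, -0.0912, 0.2382]
ee_rot: [[0.083, 0.997, -0.003], [0.997, -0.083, 0.001], [0.001, -0.004, -1.0]]
contact_force: [-0.3, 0.3, -2.9]
grip_width: 0.0192
grasp_force: 60.4
t 4.9 tcp [ 0.5298 -0.0912  0.2382] yaw_y -4.75 tilt [-0.0035  0.0011] F [-0.28  0.3  -2.86] w 0.01917322055220794 cam [ 0.536 -0.012  0.379]
((158.60000610351562, 224.80003356933594), (14.310833930969238, 14.310833930969238), 26.56505012512207) ((429.1339416503906, 207.9691619873047), (37.216773986816406, 36.066410064697266), 65.15605163574219)
```

View pics/w2.png

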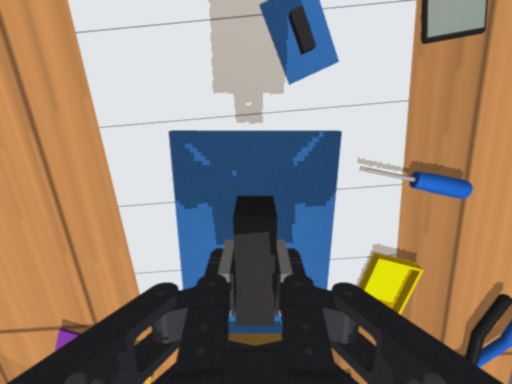

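The lid is held, centred between the pads, with its front plate edge running from (170,131) to (341,131). Next: the lid's tilt in the grip, and the jig rim from the top camera's depth.

Run:
```python
from h import *
z=np.load('pics/w2.npz');m=dict(K=z['K'],view=z['view'])
k=np.zeros((384,512),np.uint8);k[140:250,182:232]=1;k[140:225,282:330]=1
c=cloud(m,z['d'],k);A=np.c_[c[:,:2]-z['tcp'][:2],np.ones(len(c))];s=np.linalg.lstsq(A,c[:,2],rcond=None)[0]
print('plate slope',s[:2].round(4),'z at tcp',s[2].round(4),'resid',np.std(A@s-c[:,2]).round(4))
T=(cast(m,[[170,131],[341,131]],s[2])-z['tcp'])@z['R'];print('front corners in tool',T.round(4))
p=cv2.imread('pics/top0.png');d=np.load('pics/top0.npy');m=camera_model('top')
k=np.zeros_like(k);k[170:250,80:180]=1
c=cloud(m,d,k)
r=c[(c[:,2]>.062)&(c[:,2]<.078)];print(len(r),np.median(r[:,2]),cv2.minAreaRect((r[:,:2]*1000).astype(np.float32)))
b=c[(c[:,2]>.045)&(c[:,2]<.056)];print(len(b))
# rim by bright low-sat mask
h=cv2.cvtColor(p,cv2.COLOR_BGR2HSV)
g=blobs(hsv(p,(45,60,40),(90,255,255)),100)
print('rimmed pcb',[cv2.minAreaRect((1000*cast(m,q[:,0],.044)[:,:2]).astype(np.float32)) for q in g])
```

```text
plate slope [-0.0066 -0.0127] z at tcp 0.2299 resid 0.0019
front corners in tool [[ 0.0679 -0.0444  0.0085]
 [ 0.0679  0.0438  0.0082]]
591 0.06951259005088807 ((461.9239807128906, 285.19451904296875), (131.46826171875, 89.92679595947266), 67.5155258178711)
544
rimmed pcb [((462.2062683105469, 287.1535949707031), (95.48023223876953, 60.523826599121094), 67.81413269042969)]
```

```bash
python3 -m crank '[{"claw":0,"linear":[0.045,-0.029,0],"spin":0},{"claw":0,"linear":[0.045,-0.029,0],"spin":0},{"claw":0,"linear":[0.045,-0.029,0],"spin":0},{"claw":0,"linear":[0.045,-0.029,0],"spin":0},{"claw":0,"linear":[0.044,-0.029,0],"spin":0},{"claw":0,"linear":[0,0,0],"spin":0.1},{"claw":0,"linear":[0,0,0],"spin":0.1},{"claw":0,"linear":[0,0,0],"spin":0.108},{"claw":0,"linear":[0,0,0],"spin":0},{"claw":0,"linear":[0,0,0],"spin":0}]'
python3 -c "
from h import *
look('w3')"
```

```text
time: 6.25
tcp_pos: [0.4046, 0.1434, 0.239]
ee_rot: [[0.38, 0.925, -0.003], [0.925, -0.38, -0.0], [-0.001, -0.002, -1.0]]
contact_force: [0.0, -0.2, -1.8]
grip_width: 0.0187
grasp_force: 60.3
t 6.25 tcp [0.4046 0.1434 0.239 ] yaw_y -22.32 tilt [-0.0025 -0.0004] F [ 0.04 -0.25 -1.79] w 0.018726968228141933 cam [0.434 0.217 0.38 ]
```

View pics/w3.png

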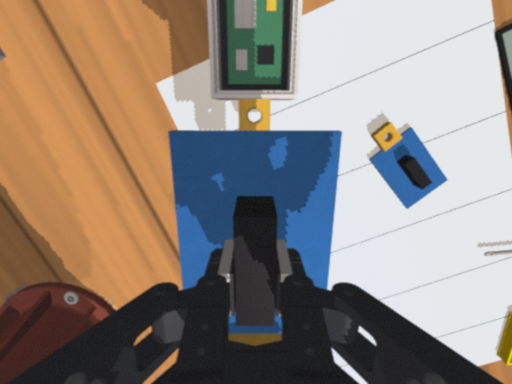

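The jig is in view: its -y rim edge is near row 97 (columns 210–299) and its bore is at (254,116). The lid's front edge is just below. Measuring these in the tool frame.

Run:
```python
from h import *
z=np.load('pics/w3.npz');p=cv2.imread('pics/w3.png');m=dict(K=z['K'],view=z['view'])
tool=lambda w:(w-z['tcp'])@z['R']
# bore: pixels non-brass inside the brass block
c=max([q for q in blobs(hsv(p,(12,110,110),(26,255,255))[:131,235:275],50)],key=cv2.contourArea)
print('brass box',cv2.boundingRect(c))
s=cv2.inRange(cv2.cvtColor(p,cv2.COLOR_BGR2HSV)[:,:,1],0,110)[103:128,243:268]
for q in blobs(s,10):
    (x,y),r=cv2.minEnclosingCircle(q);print('bore px',x+243,y+103,r,'tool',tool(cast(m,[[x+243,y+103]],.05)).round(4))
h=cv2.convexHull(c)[:,0]+[235,0]
print('block left/right tool y',tool(cast(m,[[h[:,0].min(),115],[h[:,0].max()+1,115]],.05)).round(4).tolist())
# rim edges: depth points at rim height
k=np.zeros((384,512),np.uint8);k[:115,190:320]=1
w=cloud(m,z['d'],k);w=tool(w[(w[:,2]>.060)&(w[:,2]<.08)])
print(len(w),'rim z',(z['tcp'][2]-np.median(w[:,2])).round(4))
for a in np.arange(w[:,0].min(),w[:,0].max(),.012):
    q=w[(w[:,0]>=a)&(w[:,0]<a+.012)];print(a.round(4),q[:,1].min().round(4),q[:,1].max().round(4),len(q))
```

```text
brass box (4, 99, 31, 32)
bore px 254.0 115.0 7.280210018157959 tool [[ 0.0711 -0.0017  0.1889]]
block left/right tool y [[0.0711, -0.0185, 0.1889], [0.0711, 0.0162, 0.1889]]
2372 rim z 0.0675
0.0885 -0.0464 0.0431 807
0.1005 -0.0468 0.0432 215
0.1125 -0.0465 0.0429 232
0.1245 -0.0467 0.0434 237
0.1365 -0.0465 0.0434 255
0.1485 -0.0464 0.0432 253
0.1605 -0.0465 0.0435 275
0.1725 -0.0461 0.0431 98
```

```bash
python3 -m crank '[{"claw":0,"linear":[0.05,-0.0005,0],"spin":0},{"claw":0,"linear":[0.05,-0.0005,0],"spin":0},{"claw":0,"linear":[0.05,-0.0005,0],"spin":0},{"claw":0,"linear":[0.001,0,0.04],"spin":0},{"claw":0,"linear":[0,0,0.04],"spin":0},{"claw":0,"linear":[0,0,0.03],"spin":0},{"claw":0,"linear":[0,0,0],"spin":0},{"claw":0,"linear":[0,0,0],"spin":0}]'
python3 - <<'E'
from h import *
z=np.load('pics/w3.npz');p,d,m,o=look('w4')
t=(o['tcp_pos']-z['tcp'])@z['R'];print('moved in old tool',t.round(4),'left to go',np.round([.1508-t[0],-.0014-t[1]],4))
print(o['ee_rot'].round(4))
E
```

```text
time: 7.3
tcp_pos: [0.4624, 0.2841, 0.1314]
ee_rot: [[0.381, 0.925, 0.002], [0.925, -0.381, 0.001], [0.001, 0.001, -1.0]]
contact_force: [0.4, -1.2, -2.1]
grip_width: 0.019
grasp_force: 60.1
t 7.3 tcp [0.4624 0.2841 0.1314] yaw_y -22.39 tilt [0.0017 0.0008] F [ 0.35 -1.15 -2.15] w 0.019018262494859463 cam [0.492 0.358 0.273]
moved in old tool [0.1523 0.0003 0.1073] left to go [-0.0015 -0.0017]
[[ 3.810e-01  9.246e-01  1.700e-03]
 [ 9.246e-01 -3.810e-01  8.000e-04]
 [ 1.300e-03  1.300e-03 -1.000e+00]]
```

```bash
python3 -m crank '[{"claw":0,"linear":[-0.0007,-0.001,0.01],"spin":0},{"claw":0,"linear":[0,0,0.01],"spin":0},{"claw":0,"linear":[0,0,0.006],"spin":0},{"claw":0,"linear":[0,0,0.004],"spin":0},{"claw":0,"linear":[0,0,0.003],"spin":0},{"claw":0,"linear":[0,0,0.003],"spin":0},{"claw":0,"linear":[0,0,0],"spin":0}]'
```

```text
time: 8.22
tcp_pos: [0.4601, 0.2835, 0.0941]
ee_rot: [[0.381, 0.925, -0.0], [0.925, -0.381, -0.0], [-0.0, -0.0, -1.0]]
contact_force: [-0.4, 0.2, -3.3]
grip_width: 0.0191
grasp_force: 60.2
```

```bash
python3 -m crank '[{"claw":0,"linear":[0,0,0.002],"spin":0},{"claw":0,"linear":[0,0,0.002],"spin":0},{"claw":0,"linear":[0,0,0],"spin":0}]'; python3 -m crank '[{"claw":0,"linear":[0,0,0.002],"spin":0},{"claw":0,"linear":[0,0,0.001],"spin":0},{"claw":0,"linear":[0,0,0],"spin":0}]'
```

```text
time: 8.6
tcp_pos: [0.4601, 0.2834, 0.0901]
ee_rot: [[0.381, 0.925, -0.0], [0.925, -0.381, -0.0], [-0.0, -0.0, -1.0]]
contact_force: [-0.1, 0.1, -2.8]
grip_width: 0.0192
grasp_force: 60.2
time: 8.98
tcp_pos: [0.4601, 0.2834, 0.0871]
ee_rot: [[0.381, 0.925, -0.0], [0.925, -0.381, -0.0], [-0.0, -0.0, -1.0]]
contact_force: [-0.5, 0.4, -3.1]
grip_width: 0.0191
grasp_force: 60.2
```

```bash
python3 -m crank '[{"claw":0,"linear":[0,0,0.001],"spin":0},{"claw":0,"linear":[0,0,0.001],"spin":0},{"claw":0,"linear":[0,0,0],"spin":0}]'
```

```text
time: 9.35
tcp_pos: [0.4602, 0.2834, 0.0852]
ee_rot: [[0.381, 0.925, -0.0], [0.925, -0.381, -0.0], [-0.0, -0.0, -1.0]]
contact_force: [0.5, 0.3, -2.6]
grip_width: 0.0191
grasp_force: 60.2
```

No contact yet and the plug is inside the rim, so I continue in 1 mm steps.

```bash
python3 -m crank '[{"claw":0,"linear":[0,0,0.001],"spin":0},{"claw":0,"linear":[0,0,0.0005],"spin":0},{"claw":0,"linear":[0,0,0],"spin":0}]'; python3 -m crank '[{"claw":0,"linear":[0,0,0.0007],"spin":0},{"claw":0,"linear":[0,0,0],"spin":0}]'
```

```text
time: 9.72
tcp_pos: [0.4602, 0.2835, 0.0837]
ee_rot: [[0.381, 0.925, -0.0], [0.925, -0.381, -0.0], [-0.0, -0.0, -1.0]]
contact_force: [0.0, -0.1, -2.4]
grip_width: 0.019
grasp_force: 60.2
time: 9.98
tcp_pos: [0.4603, 0.2835, 0.0834]
ee_rot: [[0.381, 0.925, 0.0], [0.925, -0.381, 0.0], [0.0, 0.0, -1.0]]
contact_force: [-0.1, -0.4, -1.0]
grip_width: 0.019
grasp_force: 60.5
```

```bash
python3 -m crank '[{"claw":0,"linear":[0,0,0.0005],"spin":0},{"claw":0,"linear":[0,0,0],"spin":0}]';  python3 -m crank '[{"claw":0.6,"linear":[0,0,0],"spin":0},{"claw":1,"linear":[0,0,0],"spin":0},{"claw":1,"linear":[0,0,0],"spin":0},{"claw":1,"linear":[0,0,0],"spin":0},{"claw":1,"linear":[0,0,-0.03],"spin":0},{"claw":1,"linear":[0,0,-0.05],"spin":0},{"claw":1,"linear":[0,0,-0.05],"spin":0},{"claw":1,"linear":[-0.05,0,-0.03],"spin":0},{"claw":1,"linear":[-0.05,0,0],"spin":0},{"claw":1,"linear":[0,0,0],"spin":0},{"claw":1,"linear":[0,0,0],"spin":0}]'
python3 -c "
from h import *
look('w5')"
```

```text
time: 10.22
tcp_pos: [0.4604, 0.2835, 0.0833]
ee_rot: [[0.381, 0.925, -0.0], [0.925, -0.381, -0.0], [-0.0, 0.0, -1.0]]
contact_force: [-2.6, -1.3, 4.7]
grip_width: 0.0189
grasp_force: 61.3
time: 11.6
tcp_pos: [0.4224, 0.1913, 0.2427]
ee_rot: [[0.382, 0.924, 0.001], [0.924, -0.382, 0.001], [0.001, 0.0, -1.0]]
contact_force: [0.6, -0.2, 0.7]
grip_width: 0.0852
grasp_force: 0.0
t 11.6 tcp [0.4224 0.1913 0.2427] yaw_y -22.44 tilt [0.0007 0.0007] F [ 0.64 -0.17  0.68] w 0.08519757764569114 cam [0.452 0.265 0.384]
```

View pics/w5.png

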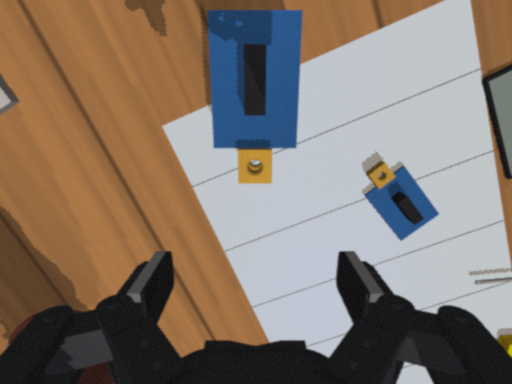

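The lid sits on the jig, with its plate between columns 208–302 and rows 10–148 and its bushing bore at (255,166). Now I check level and height, and measure the bore; the stand and rod come from the top camera.

Run:
```python
from h import *
z=np.load('pics/w5.npz');p=cv2.imread('pics/w5.png');m=dict(K=z['K'],view=z['view'])
k=np.zeros((384,512),np.uint8);k[20:142,215:240]=1;k[20:142,270:294]=1
c=cloud(m,z['d'],k);A=np.c_[c[:,:2]-c[:,:2].mean(0),np.ones(len(c))];s=np.linalg.lstsq(A,c[:,2],rcond=None)[0];print('plate',s.round(4))
c=max(blobs(hsv(p,(98,120,40),(115,255,255)),3000),key=cv2.contourArea)
r=cv2.minAreaRect((1000*cast(m,cv2.convexHull(c)[:,0],.076)[:,:2]).astype(np.float32));print('plate',r)
a=np.radians(r[2]);print('bush from plate',(np.array(r[0])-83*np.array([np.cos(a),np.sin(a)])).round(1))
q=hsv(p,(12,120,120),(26,255,255))[148:190,230:280];c=max(blobs(q,100),key=cv2.contourArea)+[230,148]
r=cv2.minAreaRect((1000*cast(m,c[:,0],.09)[:,:2]).astype(np.float32));print('lid brass',r)
h=255-q[8:32,12:40]
print(['%s'%(np.array(cv2.minEnclosingCircle(b)[0])+[242,156]) for b in blobs(h,8)], [cast(m,np.array([cv2.minEnclosingCircle(b)[0]])+[242,156],.09).round(4) for b in blobs(h,8)])
p,d=capture('top');m=camera_model('top');k[:]=0;k[165:235,340:415]=1
c=cloud(m,d,k);w=c[(c[:,2]>.043)&(c[:,2]<.056)];print('stand',len(w),cv2.minAreaRect((1000*w[:,:2]).astype(np.float32)))
w=c[c[:,2]>.07]
for lo in(.07,.1,.13): 
    u=w[(w[:,2]>lo)&(w[:,2]<lo+.03)];print('rod',lo,len(u),np.median(u,0).round(4) if len(u) else '')
print('top z',c[:,2].max())
```

```text
plate [-0.0001  0.      0.0744]
plate ((460.3581848144531, 286.656494140625), (128.2167510986328, 88.09728240966797), 67.40082550048828)
bush from plate [428.5 210. ]
lid brass ((429.3229064941406, 210.8859100341797), (35.19483947753906, 34.30042266845703), 67.54814147949219)
['[254.5 168. ]', '[255.  162.5]'] [array([[0.4284, 0.2087, 0.09  ]]), array([[0.4311, 0.2139, 0.09  ]])]
stand 673 ((489.4708251953125, -364.6455078125), (70.28245544433594, 71.78109741210938), 15.660367012023926)
rod 0.07 25 [ 0.4867 -0.3597  0.0854]
rod 0.1 24 [ 0.487  -0.3599  0.1173]
rod 0.13 29 [ 0.4873 -0.3592  0.1459]
top z 0.16456591642327223
```

The lid is level (slopes below 0.0001 rad) and seated, with the lid bushing near (429,210) mm and the jig's near (430,209) mm. Moving past the rod so the wrist camera can see it.

```bash
python3 -m crank '[{"claw":1,"linear":[-0.049,0.0228,0],"spin":0},{"claw":1,"linear":[-0.049,0.0228,0],"spin":0},{"claw":1,"linear":[-0.049,0.0228,0],"spin":0},{"claw":1,"linear":[-0.049,0.0228,0],"spin":0},{"claw":1,"linear":[-0.049,0.0228,0],"spin":0},{"claw":1,"linear":[-0.049,0.0228,0],"spin":0},{"claw":1,"linear":[-0.049,0.0228,0],"spin":0},{"claw":1,"linear":[-0.049,0.0228,0],"spin":0},{"claw":1,"linear":[-0.049,0.0228,0],"spin":0},{"claw":1,"linear":[-0.049,0.0228,0],"spin":0},{"claw":1,"linear":[-0.049,0.0228,0],"spin":0},{"claw":1,"linear":[-0.049,0.0228,0],"spin":0}]'
python3 -m crank '[{"claw":1,"linear":[0,0,0],"spin":0},{"claw":1,"linear":[0,0,0],"spin":0},{"claw":1,"linear":[0,0,0],"spin":0}]'
python3 -c "
from h import *
look('w6')"
```

```text
time: 13.2
tcp_pos: [0.4522, -0.4584, 0.2416]
ee_rot: [[0.38, 0.925, -0.0], [0.925, -0.38, 0.001], [0.001, -0.0, -1.0]]
contact_force: [0.7, 0.2, -0.8]
grip_width: 0.0855
grasp_force: 0.0
time: 13.58
tcp_pos: [0.4516, -0.4554, 0.2423]
ee_rot: [[0.379, 0.925, -0.0], [0.925, -0.379, 0.001], [0.001, -0.001, -1.0]]
contact_force: [0.7, 0.1, 0.2]
grip_width: 0.0853
grasp_force: 0.0
t 13.575 tcp [ 0.4516 -0.4554  0.2423] yaw_y -22.3 tilt [-0.0003  0.0009] F [0.7  0.1  0.16] w 0.08525887275403474 cam [ 0.481 -0.382  0.383]
```

View pics/w6.png

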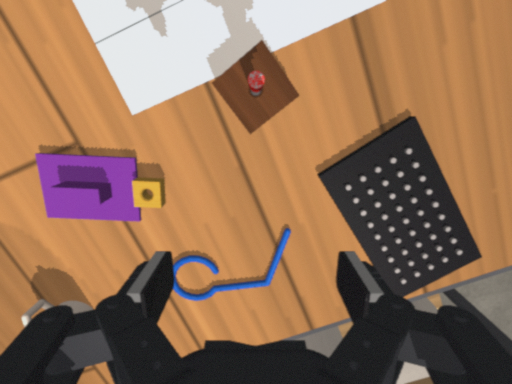

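The rod's red top is at about (257,78), standing in the stand centred near (256,87). Measuring it in the tool frame.

Run:
```python
from h import *
z=np.load('pics/w6.npz');p=cv2.imread('pics/w6.png');m=dict(K=z['K'],view=z['view'])
tool=lambda w:((w-z['tcp'])@z['R']).round(4)
x0,y0=235,60
q=p[y0:105,x0:280];r=q[:,:,2].astype(int)-q[:,:,0]
print('maxdiff rows');print(r[8:36:2,12:34:2])
mk=hsv(q,(170,110,110),(179,255,255))|hsv(q,(0,110,110),(8,255,255))
for c in blobs(mk,20):
    x,y,w,h=cv2.boundingRect(c);print('red box',x+x0,y+y0,w,h)
    # top disc: width w, centred w/2 below upper edge
    ctr=[x+x0+w/2-.5,y+y0+w/2-.5];print('top',ctr,tool(cast(m,[ctr],.16)),'dia',w*.223/m['K'][0,0])
k=np.zeros((384,512),np.uint8);k[y0:105,x0:280]=mk
c=cloud(m,z['d'],k);t=c[c[:,2]>.154];print('depth top',len(t),tool(t.mean(0)),t[:,2].mean())
k[:]=0;k[35:140,205:305]=1;c=cloud(m,z['d'],k);s=c[(c[:,2]>.042)&(c[:,2]<.057)]
s=s[np.linalg.norm(s[:,:2]-[.489,-.364],axis=1)<.055];r=cv2.minAreaRect((1000*s[:,:2]).astype(np.float32));print('stand',r,tool(np.array([r[0][0]/1000,r[0][1]/1000,.05])))
```

```text
maxdiff rows
[[ 45  46  44  56  68  69  68  67  67  65  64]
 [ 45  46  49  63  73  87  74  69  68  68  65]
 [ 48  56  81  87  48  84  91  73  69  67  66]
 [ 45  57  33  55  78  71  37  28  71  69  65]
 [ 62  66  39  39  90 106  47  95 148  80  67]
 [ 69  92  91  65 108 108  98 102 140  94  68]
 [ 80  82  90 116 102 110 117 116 124  85  68]
 [ 74  73  82 111  77  86 123 135 137  78  70]
 [ 71 105  84  86  62  89 107 102 100  70  67]
 [ 69  80  78  68  45  43  54  67  69  69  67]
 [ 67  63 101  94  66  54  72  60  60  69  69]
 [ 66  47  56 109 120 120  69  38  59  68  69]
 [ 66  51  18  25  44  44  20  41  65  71  70]
 [ 66  58  34  12   9  10  27  56  68  71  71]]
red box 247 70 19 23
top [256.0, 79.0] [[0.099  0.0001 0.0824]] dia 0.015004385606309109
depth top 180 [ 0.0985 -0.0003  0.084 ] 0.15838749288402748
stand ((488.80059814453125, -363.6488037109375), (70.15384674072266, 69.98294067382812), 15.173907279968262) [ 0.0988 -0.0003  0.1924]
```

```bash
python3 -m crank '[{"claw":1,"linear":[0.05,0,0],"spin":0},{"claw":1,"linear":[0.049,0,0],"spin":0},{"claw":1,"linear":[0,0,0],"spin":0},{"claw":1,"linear":[0,0,0.04],"spin":0},{"claw":1,"linear":[0,0,0.04],"spin":0},{"claw":1,"linear":[0,0,0.03],"spin":0},{"claw":1,"linear":[0,0,0.021],"spin":0},{"claw":1,"linear":[0,0,0],"spin":0},{"claw":1,"linear":[0,0,0],"spin":0}]'
python3 -m crank '[{"claw":0,"linear":[0,0,0],"spin":0},{"claw":0,"linear":[0,0,0],"spin":0},{"claw":0,"linear":[0,0,0],"spin":0},{"claw":0,"linear":[0,0,0],"spin":0},{"claw":0,"linear":[0,0,0],"spin":0},{"claw":0,"linear":[0,0,0],"spin":0},{"claw":0,"linear":[0,0,0],"spin":0}]'
```

```text
time: 14.75
tcp_pos: [0.4896, -0.3663, 0.1131]
ee_rot: [[0.381, 0.925, 0.002], [0.925, -0.381, -0.002], [-0.001, 0.002, -1.0]]
contact_force: [0.3, -0.0, 0.8]
grip_width: 0.0855
grasp_force: 0.0
time: 15.62
tcp_pos: [0.4889, -0.3655, 0.1119]
ee_rot: [[0.381, 0.925, 0.0], [0.925, -0.381, -0.0], [-0.0, 0.0, -1.0]]
contact_force: [-0.6, 0.0, 1.1]
grip_width: 0.0107
grasp_force: 58.4
```

```bash
python3 -m crank '[{"claw":0,"linear":[0,0,-0.03],"spin":0},{"claw":0,"linear":[0,0,-0.05],"spin":0},{"claw":0,"linear":[0,0,-0.053],"spin":0},{"claw":0,"linear":[0,0,0],"spin":0}]'
python3 -m crank '[{"claw":0,"linear":[0.046,-0.0274,0],"spin":0},{"claw":0,"linear":[0.046,-0.0274,0],"spin":0},{"claw":0,"linear":[0.046,-0.0274,0],"spin":0},{"claw":0,"linear":[0.046,-0.0274,0],"spin":0},{"claw":0,"linear":[0.046,-0.0274,0],"spin":0},{"claw":0,"linear":[0.046,-0.0274,0],"spin":0},{"claw":0,"linear":[0.046,-0.0274,0],"spin":0},{"claw":0,"linear":[0.046,-0.0274,0],"spin":0},{"claw":0,"linear":[0.046,-0.0274,0],"spin":0},{"claw":0,"linear":[0.045,-0.0274,0],"spin":0},{"claw":0,"linear":[0,0,0],"spin":0},{"claw":0,"linear":[0,0,0],"spin":0}]'
python3 -c "
from h import *
look('w7')"
```

```text
time: 16.12
tcp_pos: [0.4913, -0.3678, 0.2509]
ee_rot: [[0.381, 0.925, 0.008], [0.925, -0.381, -0.008], [-0.004, 0.011, -1.0]]
contact_force: [0.6, -1.3, -1.1]
grip_width: 0.0105
grasp_force: 59.1
time: 17.62
tcp_pos: [0.4095, 0.1631, 0.2432]
ee_rot: [[0.38, 0.925, -0.002], [0.925, -0.38, -0.001], [-0.002, -0.002, -1.0]]
contact_force: [-0.4, -1.5, -1.8]
grip_width: 0.0105
grasp_force: 59.1
t 17.625 tcp [0.4095 0.1631 0.2432] yaw_y -22.35 tilt [-0.0024 -0.0014] F [-0.44 -1.49 -1.83] w 0.010465741717597963 cam [0.439 0.237 0.384]
```

View pics/w7.png

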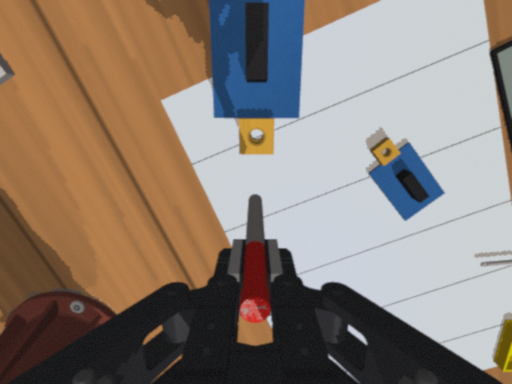

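The rod is held upright in view, with its tip at (255,197) and its top at (255,310). The lid bore is at (257,134). Computing tip and bore in the tool frame.

```bash
cat > bore.py <<'E'
from h import *
import sys
n=sys.argv[1]
z=np.load(f'pics/{n}.npz');p=cv2.imread(f'pics/{n}.png');m=dict(K=z['K'],view=z['view'])
tool=lambda w:((w-z['tcp'])@z['R'])
q=hsv(p,(12,100,90),(28,255,255));q[:,:225]=0;q[:,290:]=0;q[190:]=0
c=max(blobs(q,300),key=cv2.contourArea);x,y,w,h=cv2.boundingRect(c)
T=tool(cast(m,c[:,0],.09));r=cv2.minAreaRect((1000*T[:,:2]).astype(np.float32));print('block px',(x,y,w,h),'tool',r)
s=cv2.cvtColor(p,cv2.COLOR_BGR2GRAY)
in_=p[y+5:y+h-5,x+5:x+w-5];hh=cv2.cvtColor(in_,cv2.COLOR_BGR2HSV)
hole=((hh[:,:,1]<110)|(hh[:,:,2]<150)).astype(np.uint8)*255
hole=cv2.morphologyEx(hole,cv2.MORPH_CLOSE,np.ones((3,3),np.uint8))
for b in blobs(hole,40):
    (u,v),rad=cv2.minEnclosingCircle(b);print('bore px',u+x+5,v+y+5,rad,'tool',tool(cast(m,[[u+x+5,v+y+5]],.09)).round(4))
# rod: dark/grey edges by strongest gradient per row
for row in (203,210,220,230):
    g=np.gradient(cv2.GaussianBlur(s,(3,3),0)[row,235:276].astype(float));a,b=g[:20].argmin()+235,g[20:].argmax()+255
    print(row,a,b,(a+b)/2)
col=s[185:215,255].astype(float);g=np.gradient(col);print('tip row',g.argmin()+185, col[4:18])
E
python3 bore.py w7
python3 - <<'E'
from h import *
z=np.load('pics/w7.npz');m=dict(K=z['K'],view=z['view'])
for d in(.099,.102,.105):
    print((((cast(m,[[255,196]],z['tcp'][2]-d))-z['tcp'])@z['R']).round(4))
P=lambda t:proj(m,z['tcp']+z['R']@np.array(t));print(P([.003,0,.102]),P([.006,0,.08]),P([0,0,-.048]),P([.006,0,.03]))
E
```

```text
block px (239, 118, 35, 36) tool ((51.612022399902344, 0.48645782470703125), (34.57279586791992, 35.04685974121094), 89.99549865722656)
bore px 256.1315793991089 136.44736862182617 8.079090118408203 tool [[0.051  0.0005 0.1531]]
203 248 261 254.5
210 248 262 255.0
220 247 263 255.0
230 246 263 254.5
tip row 194 [207. 210. 209. 209. 192. 133.  81.  71.  70.  67.  70.  69.  69.  69.]
[[ 0.0042 -0.0007  0.099 ]]
[[ 0.0032 -0.0006  0.102 ]]
[[ 0.0023 -0.0006  0.105 ]]
(np.float64(255.7185757294486), np.float64(196.22280778141254)) (np.float64(255.8088035999808), np.float64(200.73864768608234)) (np.float64(256.93495460953363), np.float64(315.7386766691437)) (np.float64(256.08037118650634), np.float64(224.71521398332067))
```

```bash
python3 -m crank '[{"claw":0,"linear":[0.026,0.0005,0],"spin":0},{"claw":0,"linear":[0.025,0.0005,0],"spin":0},{"claw":0,"linear":[0,0,0.025],"spin":0},{"claw":0,"linear":[0,0,0.012],"spin":0},{"claw":0,"linear":[0,0,0],"spin":0},{"claw":0,"linear":[0,0,0],"spin":0},{"claw":0,"linear":[0,0,0],"spin":0}]'
python3 - <<'E'
from h import *
p,d,m,o=look('w8');z=np.load('pics/w7.npz');print('moved',((o['tcp_pos']-z['tcp'])@z['R']).round(4))
cv2.imwrite('pics/w8c.png',cv2.resize(p[90:290,180:330],None,fx=4,fy=3.0)[:600])
E
```

```text
time: 18.55
tcp_pos: [0.4314, 0.2101, 0.2086]
ee_rot: [[0.382, 0.924, 0.002], [0.924, -0.382, 0.001], [0.001, 0.001, -1.0]]
contact_force: [-0.4, 0.9, -1.2]
grip_width: 0.0108
grasp_force: 59.1
t 18.55 tcp [0.4314 0.2101 0.2086] yaw_y -22.43 tilt [0.0018 0.0006] F [-0.44  0.85 -1.24] w 0.010840801533213108 cam [0.461 0.284 0.35 ]
moved [0.0519 0.0025 0.0345]
```

View pics/w8c.png

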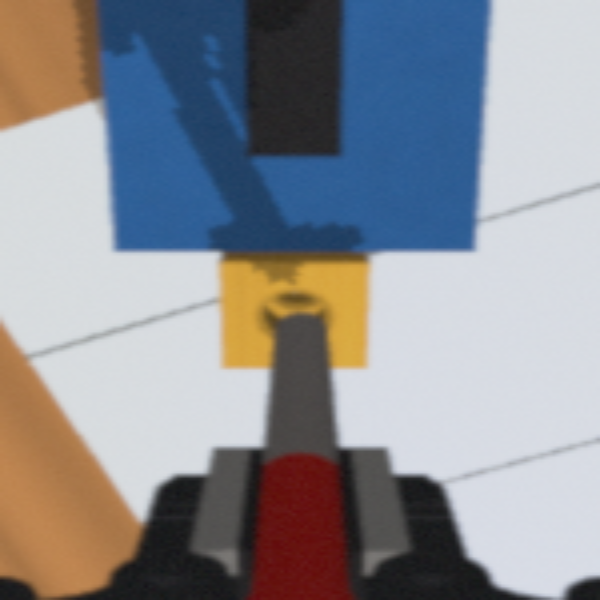

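In the crop the rod tip sits at about px (255.2,194.5) and the bushing block centre at about (253.5,194). The rod is therefore about 1 mm toward +y of the bore. Computing the exact offset.

Run:
```python
from h import *
z=np.load('pics/w8.npz');p=cv2.imread('pics/w8.png');m=dict(K=z['K'],view=z['view']);tool=lambda w:((w-z['tcp'])@z['R']).round(4)
q=hsv(p,(12,100,90),(28,255,255));q[:,:225]=0;q[:,290:]=0;q[:170]=0;q[220:]=0
v,u=np.nonzero(q);print('block px',u.min(),u.max(),v.min(),v.max())
c=[[u.min()-.5,v.max()+.5],[u.max()+.5,v.max()+.5]];t=tool(cast(m,c,.09));print('block near corners',t,'bore est',t.mean(0)[:2]+[.018,0])
s=cv2.GaussianBlur(cv2.cvtColor(p,cv2.COLOR_BGR2GRAY),(3,3),0).astype(float)
for r in(198,202,206,216,225,235):
    g=np.gradient(s[r,235:276]);a,b=g[:20].argmin()+235,g[20:].argmax()+255;print(r,a,b,(a+b)/2)
print('tip edge',tool(cast(m,[[255.2,194.5]],z['tcp'][2]-.102)))
```

```text
block px 235 271 175 212
block near corners [[-0.019  -0.0207  0.1186]
 [-0.019   0.0156  0.1186]] bore est [-0.001   -0.00255]
198 246 261 253.5
202 248 261 254.5
206 248 262 255.0
216 247 262 254.5
225 246 263 254.5
235 246 264 255.0
tip edge [[ 0.0046 -0.0005  0.102 ]]
```

```bash
python3 -m crank '[{"claw":0,"linear":[-0.0015,-0.002,0],"spin":0},{"claw":0,"linear":[0,0,0],"spin":0},{"claw":0,"linear":[0,0,0],"spin":0}]'
python3 - <<'E'
from h import *
p,d,m,o=look('w9');tool=lambda w:((w-o['tcp_pos'])@o['ee_rot']).round(4)
q=hsv(p,(12,100,90),(28,255,255));q[:,:225]=0;q[:,290:]=0;q[:170]=0;q[220:]=0
v,u=np.nonzero(q);print('block px',u.min(),u.max(),v.min(),v.max())
c=[[u.min()-.5,v.max()+.5],[u.max()+.5,v.max()+.5]];t=tool(cast(m,c,.09));print('bore est',t.mean(0)[:2]+[.018,0])
s=cv2.GaussianBlur(cv2.cvtColor(p,cv2.COLOR_BGR2GRAY),(3,3),0).astype(float)
print('col',s[180:204,254].round())
E
```

```text
time: 18.98
tcp_pos: [0.4283, 0.2096, 0.2077]
ee_rot: [[0.381, 0.925, 0.0], [0.925, -0.381, 0.0], [0.0, 0.0, -1.0]]
contact_force: [0.2, -0.1, -0.4]
grip_width: 0.0106
grasp_force: 59.1
t 18.975 tcp [0.4283 0.2096 0.2077] yaw_y -22.39 tilt [0.0002 0.0001] F [ 0.24 -0.14 -0.4 ] w 0.010586279168643077 cam [0.458 0.283 0.349]
block px 238 274 173 210
bore est [0.0014  0.00035]
col [154. 148. 141. 143. 150. 143. 120.  96.  91. 104. 123. 142. 154. 146.
 117.  88.  75.  73.  73.  72.  73.  73.  73.  73.]
```

```bash
python3 -m crank '[{"claw":0,"linear":[0.0008,0.0008,0],"spin":0},{"claw":0,"linear":[0,0,0.006],"spin":0},{"claw":0,"linear":[0,0,0.006],"spin":0},{"claw":0,"linear":[0,0,0.005],"spin":0},{"claw":0,"linear":[0,0,0],"spin":0}]'; python3 -m crank '[{"claw":0,"linear":[0,0,0.004],"spin":0},{"claw":0,"linear":[0,0,0.004],"spin":0},{"claw":0,"linear":[0,0,0],"spin":0}]'
```

```text
time: 19.65
tcp_pos: [0.4288, 0.2098, 0.1897]
ee_rot: [[0.381, 0.925, -0.002], [0.925, -0.381, -0.001], [-0.001, -0.001, -1.0]]
contact_force: [0.7, -0.5, -1.4]
grip_width: 0.0104
grasp_force: 59.1
time: 20.02
tcp_pos: [0.4291, 0.2098, 0.1821]
ee_rot: [[0.381, 0.925, -0.001], [0.925, -0.381, -0.001], [-0.001, -0.001, -1.0]]
contact_force: [0.1, -0.3, -1.2]
grip_width: 0.0106
grasp_force: 59.1
```

```bash
python3 -m crank '[{"claw":0,"linear":[0,0,0.006],"spin":0},{"claw":0,"linear":[0,0,0.006],"spin":0},{"claw":0,"linear":[0,0,0.006],"spin":0},{"claw":0,"linear":[0,0,0.006],"spin":0},{"claw":0,"linear":[0,0,0],"spin":0}]'; python3 -m crank '[{"claw":0,"linear":[0,0,0.004],"spin":0},{"claw":0,"linear":[0,0,0.003],"spin":0},{"claw":0,"linear":[0,0,0.003],"spin":0},{"claw":0,"linear":[0,0,0],"spin":0}]'
```

```text
time: 20.65
tcp_pos: [0.4289, 0.2098, 0.1577]
ee_rot: [[0.381, 0.924, -0.001], [0.924, -0.381, -0.0], [-0.001, -0.001, -1.0]]
contact_force: [-0.1, -0.8, -2.0]
grip_width: 0.0105
grasp_force: 59.0
time: 21.15
tcp_pos: [0.4292, 0.21, 0.1482]
ee_rot: [[0.381, 0.924, -0.0], [0.924, -0.381, 0.0], [-0.0, -0.0, -1.0]]
contact_force: [-0.1, -1.7, -2.8]
grip_width: 0.0102
grasp_force: 59.1
```

```bash
python3 -m crank '[{"claw":0,"linear":[0,0,0.004],"spin":0},{"claw":0,"linear":[0,0,0.004],"spin":0},{"claw":0,"linear":[0,0,0],"spin":0}]'; python3 -m crank '[{"claw":0,"linear":[0,0,0.005],"spin":0},{"claw":0,"linear":[0,0,0.005],"spin":0},{"claw":0,"linear":[0,0,0],"spin":0}]'
```

```text
time: 21.52
tcp_pos: [0.4294, 0.2098, 0.1401]
ee_rot: [[0.381, 0.925, 0.0], [0.925, -0.381, -0.0], [-0.0, 0.0, -1.0]]
contact_force: [1.2, -1.7, -1.8]
grip_width: 0.0104
grasp_force: 59.0
time: 21.9
tcp_pos: [0.4292, 0.2098, 0.1299]
ee_rot: [[0.381, 0.925, -0.0], [0.925, -0.381, -0.0], [-0.0, 0.0, -1.0]]
contact_force: [1.5, -2.8, -3.0]
grip_width: 0.0107
grasp_force: 59.0
```

```bash
python3 -m crank '[{"claw":0,"linear":[-0.0006,0.0006,0],"spin":0},{"claw":0,"linear":[0,0,0.005],"spin":0},{"claw":0,"linear":[0,0,0.005],"spin":0},{"claw":0,"linear":[0,0,0],"spin":0},{"claw":0,"linear":[0,0,0],"spin":0},{"claw":0,"linear":[0,0,0],"spin":0}]'
python3 - <<'E'
from h import *
p,d=capture('scene');m=camera_model('scene');cv2.imwrite('pics/s1.png',p)
u,v=map(int,proj(m,[.43,.209,.06]));print(u,v)
cv2.imwrite('pics/s1c.png',cv2.resize(p[v-50:v+50,u-60:u+60],None,fx=6,fy=6,interpolation=cv2.INTER_CUBIC))
pw,dw,mw,o=look('w10');k=np.zeros((384,512),np.uint8);k[10:100,215:240]=1;k[10:100,272:295]=1
q=hsv(pw,(98,120,40),(115,255,255));c=cloud(mw,dw,cv2.erode(q,np.ones((5,5)))*(np.arange(384)<300)[:,None]);c=c[(c[:,2]>.06)&(c[:,2]<.09)]
A=np.c_[c[:,:2]-c[:,:2].mean(0),np.ones(len(c))];print('plate',len(c),np.linalg.lstsq(A,c[:,2],rcond=None)[0].round(4))
E
```

```text
time: 22.65
tcp_pos: [0.4294, 0.2093, 0.1205]
ee_rot: [[0.381, 0.925, -0.0], [0.925, -0.381, 0.0], [-0.0, -0.0, -1.0]]
contact_force: [0.3, -1.0, -2.1]
grip_width: 0.0106
grasp_force: 59.0
342 167
t 22.7 tcp [0.4295 0.2093 0.1205] yaw_y -22.41 tilt [-0.0004  0.0001] F [ 0.57 -0.83 -1.11] w 0.010557557878490059 cam [0.459 0.283 0.262]
plate 21717 [-0.0001  0.0002  0.0744]
```

View pics/s1c.png

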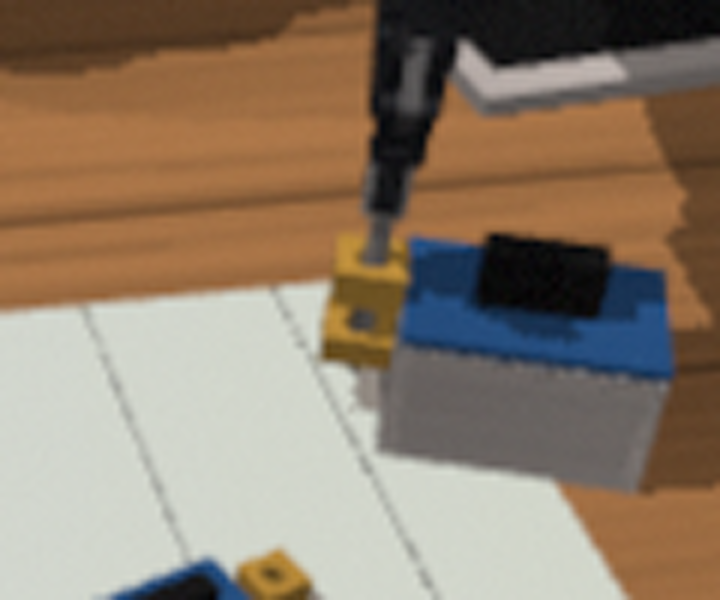

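The rod enters the lid's bushing at (378,245), passes the gap and enters the lower block at (362,320). Grey shows just below that block. The lid is level and seated, the side force is about 1 N, and the tip is about 18 mm above the table by the measured TCP height. Handing in.

```bash
python3 -c "
from cell import *
print(close_job())"
```

```text
the job is handed in; nothing more can be done
None
```

The job is handed in. By my last measurements the lid is seated level and let go, with the rod held still and upright through both bushings and its tip about 18 mm above the table; no verdict was returned.

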